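Lock a pantry shelf with its drop pin

TASK

Take the wooden locking pin with the flat-sided handle from the pin rack and lock the loose end of the white pantry shelf with it: put its shank through the wide opening in the board, feel about gently for the blind hole in the cleat hidden underneath until it drops in, and push it fully home so that its collar lies flat on the shelf. Keep hold of the pin until it is home, do not press hard, then let go and draw away; leave the other things where they are.

Things in the scene. Friction and masses are not known exactly. Their poses are not given: they have to be found in the camera images.
- pin: Oak locking pin, upright in one of the rack's holes, 42 to 84 g. Origin: centre of its collar's underside, z up. Below: round shank 12 mm thick, 48 mm long, the last 1.5 mm bevelled to 10.4 mm. Above: round collar 50 mm across, 5 mm thick; on it a flat-sided handle 36 mm tall (top at z = 41 mm), 26 mm along the pin's x and 18 mm along its y: pinch it across y.
- spare_pin: Spare pin of another shelf in the rack's other hole, same collar and shank but with a ball knob 26 mm across instead of a flat handle; leave it alone. Origin: centre of the underside of its collar.
- rack: Fixed wooden pin rack, a plate 200 mm (x) by 70 mm (y) on two end boards, top at z = 62 mm, with 16 mm holes through it at x = -55 and +55 mm. Origin: centre of its footprint on the counter. The two pins hang loosely in the holes, collars on the plate; which pin is in which hole varies.
- shelf: Fixed low white pantry shelf: a board 170 mm (x) by 360 mm (y), 36 mm thick, on two end panels, top at z = 134 mm. Origin: centre of its footprint on the counter. A pin of the same kind is already home at y = +130 mm (fixed; its handle rises 41 mm above the board); the opening for the loose pin is at y = -130 mm.
- opening (a point): Centre of the wide round opening, 32 mm in diameter, through the 36 mm board, at the board's top face; z up, x and y as the shelf's. With the shank standing on the cleat below, beside its hole, the pin's collar stays 12 mm above the board; with the shank in the hole the collar comes flat on the board, pin origin level with this point.
- jar: Glass jar 60 mm across, 72 mm tall, standing on the middle of the shelf; leave it. Origin: centre of its underside.
- tin: Small tin 52 mm across, 60 mm tall, standing on the shelf between the jar and the fitted pin; leave it. Origin: centre of its underside.
- mug: White mug 80 mm across, 90 mm tall, on the counter; leave it. Origin: centre of its underside.
- bowl: White bowl 120 mm across, 55 mm tall, on the counter; leave it. Origin: centre of its underside.
- screwdriver: Screwdriver 190 mm long lying on the counter; leave it. Origin on its axis, x along the shaft towards the tip.
- pepper_mill: Dark turned pepper mill 54 mm across, 124 mm tall, on the counter; leave it. Origin: centre of its underside.
- cleat_face (a point): Point on the level top face of the dark wooden cleat (fixed, rigid) under the board, 36 mm straight below the opening's centre. The cleat has one upright blind hole, 13.5 mm in diameter, 14 mm deep. The cleat was screwed on by eye, so the hole is not measured: its centre lies 4 to 8 mm from this point, in any direction.

How it is judged:
By the outcome, as a careful person would: the job done as asked, in the order asked, and still so for the second after the job is handed in, with the robot touching nothing.
It also fails if it takes over 72 s, if anything falls off the work surface, if the arm or the gripper's body presses on something with over 40 N, if the wrist force passes 120 N, or if a joint passes its speed limit or range.

ROBOT

A 6-joint arm with a two-finger parallel gripper is mounted at the origin on the work surface. World frame = base frame: x ahead of the robot, y to its left, z up, the work surface at z = 0. Lengths are in m, angles in rad, forces in N, time in s.
With the tool pointing down it reaches from about 0.3 to 0.875 m from the base axis. Payload 6.4 kg.
Tool frame: the origin (TCP) lies on the centre line of the jaws, within the pads' length; the fingertips stand 19 mm ahead of it and the grasp point (between the pads) is the TCP; z points along the fingers, y is the line along which they close (so a half turn about z gives the same grasp; the last joint's range is limited). The gripper opens to 85 mm and grips with 20 to 120 N. Pads are 22 mm wide; open, the fingers measure 114 mm over their backs; the gripper's body (76 mm by 85 mm) begins 54 mm behind the grasp point. The pads swing forward as they close: fully open they stand 13 mm farther back than shut.
Start: joints at [-0.206, 0.181, 1.607, -0, 1.354, -0.206], TCP at [0.575, 0, 0.25] pointing down, gripper open.
Joint ranges: [-2.99, 2.99], [-0.89, 2.07], [0.3, 2.58], [-1.14, 4.28], [0, 2.63], [-3.12, 3.12]. Speed limits (rad/s): [2.57, 2.57, 3.01, 3.14, 3.14, 3.14].

INTERFACE

Orientations are given as [roll, pitch, yaw] about the fixed x, y, z axes, in that order (R = Rz(yaw) Ry(pitch) Rx(roll)).
In Python, from workcell import read_state, get_image, get_calibration, finish_job gives the robot as it stands.
- The arm moves only by the tool jog_arm, never from a script. Its argument "deltas" is a list of rows, each a list of 7 numbers: the shift along the tool's x, y, z as a fraction of full scale, then the turn, a rotation vector about the tool's x, y, z as a fraction of full scale, then the opening, from 0 (shut) to 1 (fully open). In form: [[dx, dy, dz, ax, ay, az, hand], ...]. A call has 1 to 12 rows; each row shifts and turns the commanded pose from where the row before left it, along the tool's axes as they then stand; what a row does not reach is not made up. Full scale, the value 1, is 400 mm for a shift and pi/2 rad for a turn. A row lasts 1/8 s, in which the tool goes at most 62.5 mm and 10.7 degrees, less where a joint would pass 70% of its speed; a pose out of reach is approached as far as the arm can. A call with a number of a shift or a turn outside -1 to 1 is refused whole. A call with a gripper value outside its range is refused whole. The fingers move at their own pace and stop on an object; the grip force is fixed at half the most. Time passes only in rows, so rows that do not move let the fingers close. It gives the time, the measured TCP pose, the force, the opening and the grip force at its end, in the units of the state.
- read_state(): the state, without advancing time (a new reading comes with each control period).
- get_image(name): name is "scene" or "side" or "wrist"; returns the picture (420x560x3 uint8, blue, green, red); there is no depth.
- get_calibration(name): a dict with "vfov" (degrees; the focal length in pixels is half the picture's height over the tangent of half this angle, whatever the lens; pixels are square), "cx", "cy" (the principal point, pixels), "cam_to_world" (4x4, takes a point from camera to world coordinates); the wrist camera has in their place "mount" (4x4, takes a point from camera to tool coordinates, whose origin is the TCP and whose axes are the flange's). Camera axes: x right, y down, z forward; pixel columns grow to the right and rows downward; lengths in m; the calibration is good to about 2 mm. The wrist camera is an equidistant fisheye: a pixel r from the principal point sees the ray r / f radians off the axis. A picture is of the moment at which its call begins: read the wrist's pose just before it. get_calibration takes no time and is no camera call.
- finish_job(): hands the job in; it is judged then, once.
The state is a dict: "t": time; "joints": joint angles; "joint_velocities": joint speeds; "effort": joint torques, N m; "eef_pos": TCP position; "orientation": TCP orientation; "ft_force": force on the tool from outside, world axes, zero at the start; "moment": the same for the moment, N m; "opening": finger opening in m; "finger_force": force on a finger pad.
Only numpy, scipy, OpenCV 4.12 (cv2) and the standard library are available. Lean on these libraries where they do the work, as an engineer would, in place of code of your own. Each camera call takes 0.05 s, during which the arm holds its last target. There are 200 camera calls.

## Working session

There is one attempt and no reset: what is moved stays moved. The work goes in short steps, Python scripts to look and compute and a tool call to move; the robot and the scene stay as the last step left them, time stands still between calls to the robot, and variables do not carry over. Pictures are saved under pics/ and viewed, at most 10 in all, crops included, and the job is handed in when it is done.

Besides the shell and the picture viewer there is one more tool, called as name([rows], argument=value, ...), one row to a line, values as JSON. jog_arm: Moves the arm, as the interface text tells. Shift numbers are shares of 400 mm and turn numbers shares of pi/2 rad, none past 1 either way. Its arguments: {"type":"object","properties":{"deltas":{"type":"array"}},"required":["deltas"]}

```bash
mkdir -p pics; ls; python3 - <<'E'
from workcell import *
import cv2,numpy as np
s=read_state(); print(s)
for n in ['scene','side','wrist']:
    im=get_image(n); cv2.imwrite(f'pics/{n}0.png',im)
    c=get_calibration(n); print(n,c)
E
```

```text
pics
{'t': 0.0, 'joints': array([-2.06311389e-01,  1.81531980e-01,  1.60798786e+00,  1.89670761e-05,
        1.35382368e+00, -2.06282949e-01]), 'joint_velocities': array([ 1.39006684e-04,  5.44446000e-05, -5.68258360e-05,  1.50424329e-04,
        1.58556078e-03, -1.83180408e-04]), 'effort': array([ 3.41415571e-04, -4.44869328e+01, -3.51340663e+01, -2.51131587e-04,
        9.11703974e-03,  3.43231875e-05]), 'eef_pos': array([5.74484587e-01, 1.24502235e-04, 2.49398968e-01]), 'orientation': array([-3.13988271e+00, -3.76738918e-04,  1.57076347e+00]), 'ft_force': array([0.21447363, 0.35907603, 0.61615159]), 'moment': array([-0.0053551 , -0.00740216, -0.00154494]), 'finger_force': 0.0, 'opening': 0.08605615917225884}
scene {'vfov': 56.25995295111137, 'cx': 278.47245277342756, 'cy': 210.85520337106846, 'cam_to_world': array([[-0.43393614,  0.50535255, -0.74586743,  1.27358257],
       [ 0.90083122,  0.25644817, -0.35033905,  0.3061226 ],
       [ 0.0142316 , -0.82392544, -0.56651949,  0.65025312],
       [ 0.        ,  0.        ,  0.        ,  1.        ]])}
side {'vfov': 42.3603146723014, 'cx': 278.5294617928008, 'cy': 197.03800759261688, 'cam_to_world': array([[ 0.83361984, -0.39539   ,  0.38567435, -0.07212782],
       [-0.5522315 , -0.61038038,  0.56786985, -0.91213203],
       [ 0.01087799, -0.6863691 , -0.72717201,  1.20104951],
       [ 0.        ,  0.        ,  0.        ,  1.        ]])}
wrist {'vfov': 65.70646984690485, 'cx': 272.9207700384419, 'cy': 207.48080879450012, 'mount': array([[-6.03769002e-04, -9.64530399e-01, -2.63971106e-01,
         6.70392905e-02],
       [ 9.99999355e-01, -8.36419466e-04,  7.68960633e-04,
         1.16040430e-03],
       [-9.62476478e-04, -2.63970472e-01,  9.64530281e-01,
        -1.23596137e-01],
       [ 0.00000000e+00,  0.00000000e+00,  0.00000000e+00,
         1.00000000e+00]])}
```

View pics/scene0.png

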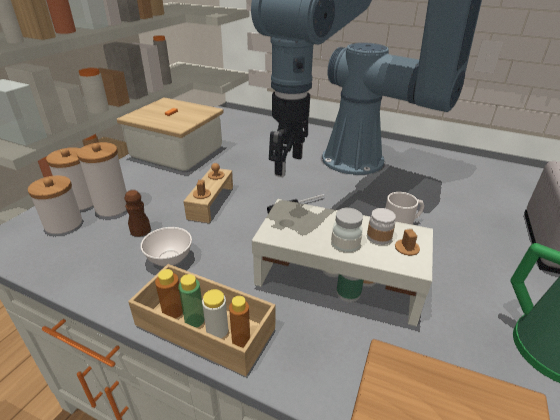

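View pics/side0.png

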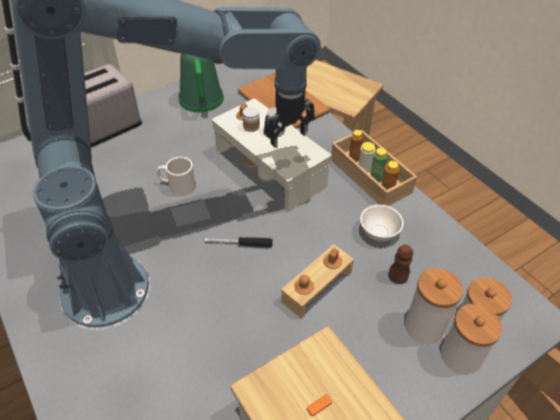

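The scene picture shows the rack at about (210,192) with pins at (201,187) and (215,171), and the shelf top with corners about (270,207), (433,237), (427,264), (257,238). The side picture shows rack pins at (304,284) and (333,258). I'll zoom in on both.

```bash
python3 - <<'E'
import cv2,numpy as np
s=cv2.imread('pics/scene0.png');d=cv2.imread('pics/side0.png')
def c(im,x,y,w,h): return cv2.resize(im[y:y+h,x:x+w],(400,300),interpolation=cv2.INTER_CUBIC)
o=np.vstack([np.hstack([c(s,180,155,80,60),c(s,250,195,100,75)]),np.hstack([c(d,270,235,100,75),c(d,200,90,140,105)])])
cv2.imwrite('pics/m1.png',o)
E
```

```text
(no output)
```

View pics/m1.png

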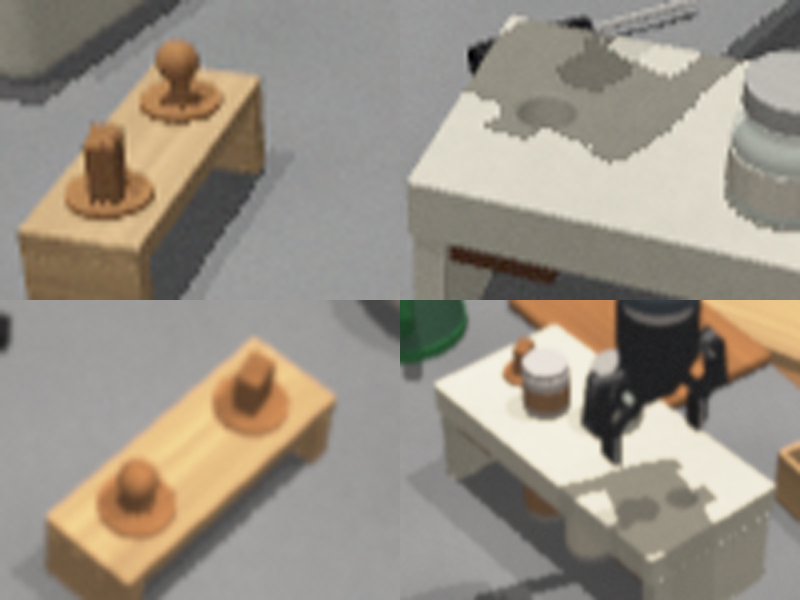

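View pics/wrist0.png

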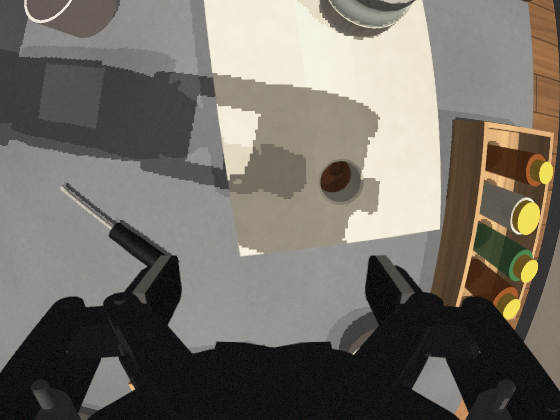

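The wrist picture shows the opening at (340,181), with the brown cleat inside it, and the shelf corners at (240,256) and (440,231). In the scene view the opening is at about (286,223). The flat-handled pin's collar is at scene (201.6,193) and side (333,260.6).

```bash
cat > h.py <<'E'
from workcell import *
import cv2,numpy as np
from scipy.spatial.transform import Rotation as R
def tool(s):
    T=np.eye(4);T[:3,:3]=R.from_euler('xyz',s['orientation']).as_matrix();T[:3,3]=s['eef_pos'];return T
def at(n,u,v,z,s=None):
    c=get_calibration(n);f=210/np.tan(np.radians(c['vfov']/2));a=np.array([u-c['cx'],v-c['cy']])
    if n=='wrist':
        r=np.hypot(*a);t=r/f;d=np.r_[a/r*np.sin(t),np.cos(t)];T=tool(s)@c['mount']
    else: d=np.r_[a/f,1];T=c['cam_to_world']
    d=T[:3,:3]@d;o=T[:3,3];return (o+d*(z-o[2])/d[2]).round(4)
def pix(p,s):
    c=get_calibration('wrist');f=210/np.tan(np.radians(c['vfov']/2))
    q=np.linalg.inv(tool(s)@c['mount'])@np.r_[p,1];r=np.hypot(*q[:2]);t=np.arctan2(r,q[2]);return q[:2]/r*t*f+[c['cx'],c['cy']]
E
python3 - <<'E'
from h import *
s=read_state();print(s['t'])
print('pin',at('scene',201.6,193,.067),at('side',332.8,260.6,.067))
print('spare',at('scene',216,174.6,.067),at('side',304.3,285.8,.067))
print('open',at('wrist',340,181,.134,s),at('scene',286.5,223,.134),at('side',(682-400)/400*140+200,(498-300)/300*105+90,.134))
print('corners',at('wrist',240,256,.134,s),at('wrist',440,231,.134,s),at('scene',252.5,240.7,.134),at('scene',279,199.5,.134))
print('jar',at('scene',348,245,.134),'tin',at('scene',381,238,.134),'fit',at('scene',407,249,.134))
im=cv2.imread('pics/wrist0.png')[150:215,300:385];cv2.imwrite('pics/w0c.png',cv2.resize(im,None,fx=7,fy=7,interpolation=cv2.INTER_CUBIC))
E
```

```text
0.15
pin [ 0.5236 -0.2842  0.067 ] [ 0.5223 -0.2921  0.067 ]
spare [ 0.4172 -0.3062  0.067 ] [ 0.4152 -0.3152  0.067 ]
open [0.6267 0.0225 0.134 ] [0.6287 0.0234 0.134 ] [0.626  0.0148 0.134 ]
corners [ 0.5493 -0.0387  0.134 ] [ 0.7191 -0.0193  0.134 ] [ 0.7174 -0.0138  0.134 ] [ 0.5496 -0.0331  0.134 ]
jar [0.6411 0.1692 0.134 ] tin [0.587  0.2249 0.134 ] fit [0.599  0.2815 0.134 ]
```

View pics/w0c.png

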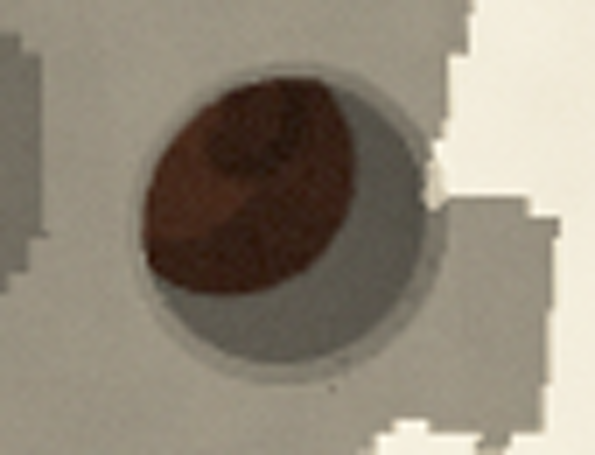

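The crop shows the opening centred near (341,182), with a darker disc inside it at about (337,169) that may be the cleat hole. I'll put the wrist camera straight above the opening to check.

jog_arm([
  [-0.055,0.065,0.05,0,0,0,1],
  [-0.055,0.065,0.05,0,0,0,1],
  [0,0,0,0,0,0,1],
  [0,0,0,0,0,0,1],
])

```text
t: 0.65
eef_pos: [0.6266, -0.0437, 0.21]
orientation: [-3.141, -0.0, 1.571]
ft_force: [-0.7, -0.2, 0.9]
opening: 0.0854
finger_force: 0.0
```

```bash
python3 - <<'E'
from h import *
s=read_state();print(s['t'],s['eef_pos'],s['orientation'],s['ft_force'])
im=get_image('wrist');cv2.imwrite('pics/w1.png',im)
u,v=pix([.6275,.0225,.134],s);x=int(u)-45;y=int(v)-45;print(x,y)
c=cv2.resize(im[y:y+90,x:x+90],(585,585),interpolation=cv2.INTER_CUBIC)
cv2.imwrite('pics/w1c.png',np.clip(c.astype(float)*1.8,0,255))
E
```

```text
0.65 [ 0.62656647 -0.04370895  0.21004402] [-3.14056330e+00 -4.72746090e-04  1.57062734e+00] [-0.67112044 -0.17383644  0.88962544]
227 77[ WARN:0@0.646] global loadsave.cpp:1063 imwrite_ Unsupported depth image for selected encoder is fallbacked to CV_8U.
```

View pics/w1c.png

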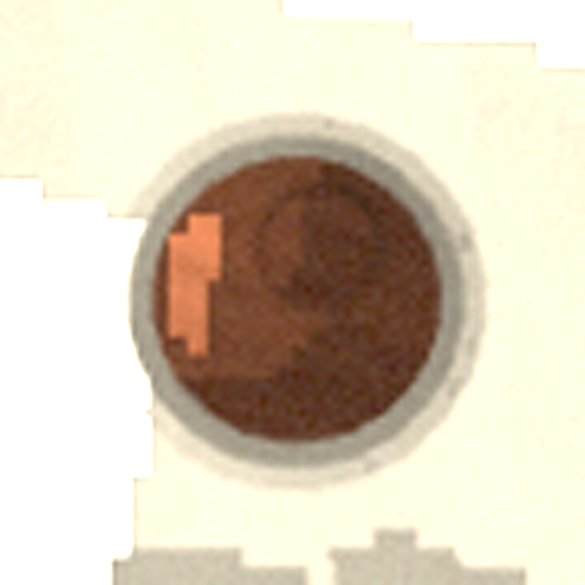

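The hole's rim is visible as a circle at crop (320,243), radius about 60 px. That fits 13.5 mm at 9 px/mm. The lower rim of the opening is centred at about (297,298).

```bash
python3 - <<'E'
from h import *
s=read_state();k=6.5
g=lambda a,b,z:at('wrist',227+a/k-.4,77+b/k-.4,z,s)
print('top',g(307,300,.134),'bot',g(297,298,.098),'hole',g(320,243,.098))
E
```

```text
top [0.6286 0.0223 0.134 ] bot [0.6277 0.0223 0.098 ] hole [0.6302 0.0284 0.098 ]
```

jog_arm([
  [-0.12,-0.05,-0.05,0,0,0,1],
  [-0.12,-0.05,0,0,0,0,1],
  [-0.12,-0.06,0,0,0,0,1],
  [-0.1,-0.06,0,0,0,0,1],
  [-0.1,-0.06,0,0,0,0,1],
  [0,0,0,0,0,0,1],
  [0,0,0,0,0,0,1],
])

```text
t: 1.58
eef_pos: [0.5153, -0.2673, 0.2311]
orientation: [3.14, 0.0, 1.571]
ft_force: [-0.6, 0.5, 0.4]
opening: 0.0854
finger_force: 0.0
```

```bash
python3 - <<'E'
from h import *
s=read_state();print(s['t'],s['eef_pos'],s['orientation'])
im=get_image('wrist');cv2.imwrite('pics/w2.png',im)
E
```

```text
1.575 [ 0.51528412 -0.26729248  0.23113883] [3.14035371e+00 3.53691704e-04 1.57083132e+00]
```

View pics/w2.png

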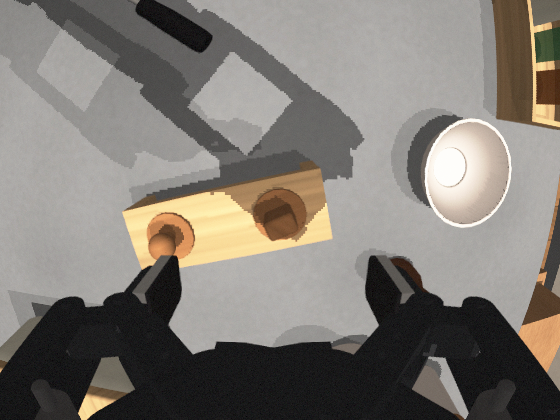

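The wrist view shows the flat-handled pin's collar at about (279,214) and its handle at (280,222). The spare pin is at (170,237). I'll zoom in to read the handle's yaw.

```bash
python3 - <<'E'
from h import *
im=cv2.imread('pics/w2.png')[180:250,240:320]
cv2.imwrite('pics/w2c.png',np.clip(cv2.resize(im,(720,630),interpolation=cv2.INTER_CUBIC)[:600].astype(float)*1.6,0,255).astype('uint8'))
E
```

```text
(no output)
```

View pics/w2c.png

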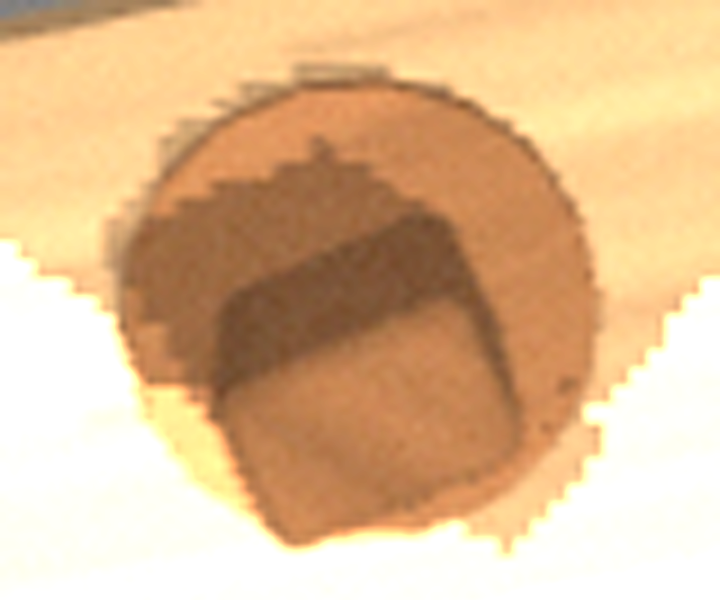

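The handle's top face has corners at about (215,390), (455,298), (520,440) and (290,545), with the long axis tilted by about 21–25° in the image. The collar centre is at (357,310).

```bash
python3 - <<'E'
from h import *
s=read_state()
g=lambda a,b,z:at('wrist',240+a/9-.4,180+b/9-.4,z,s)[:2]
P=[g(*p,.103) for p in [(215,390),(455,298),(520,440),(290,545)]]
print('collar',g(357,310,.067),'top c',np.mean(P,0))
for i in range(4):
    d=P[(i+1)%4]-P[i];print(np.hypot(*d),np.degrees(np.arctan2(d[1],d[0])))
E
```

```text
collar [ 0.5229 -0.2848] top c [ 0.523325 -0.2845  ]
0.023249086003540066 21.70988275987117
0.014723111084278317 -65.52383848912899
0.023256181973832293 -153.98585280214053
0.016469365500832167 114.38637110180146
```

jog_arm([
  [-0.043,0.0195,0,0,0,0,1],
  [0,0,0.05,0,0,0.105,1],
  [0,0,0.05,0,0,0.105,1],
  [0,0,0.05,0,0,0.105,1],
  [0,0,0,0,0,0.105,1],
  [0,0,0,0,0,0.105,1],
  [0,0,0,0,0,0.105,1],
  [0,0,0,0,0,0.105,1],
  [0,0,0,0,0,0,1],
  [0,0,0,0,0,0,1],
])

```text
t: 2.88
eef_pos: [0.5233, -0.2843, 0.1704]
orientation: [3.142, -0.0, 0.421]
ft_force: [0.4, 0.9, -0.4]
opening: 0.0855
finger_force: 0.0
```

```bash
python3 - <<'E'
from h import *
s=read_state();print(s['t'],s['eef_pos'],s['orientation'],s['joints'])
T=tool(s);print(T[:3,:3].round(3)); d=np.array([.5231,-.2847,.09])-s['eef_pos'];print(T[:3,:3].T@d/.4)
im=get_image('wrist');cv2.imwrite('pics/w3.png',im)
E
```

```text
2.875 [ 0.52330304 -0.28432925  0.17037871] [ 3.14152644e+00 -1.18195778e-04  4.20807270e-01] [-6.96862763e-01  3.06353167e-01  1.62367752e+00  8.25520557e-05
  1.21145069e+00  4.53097272e-01]
[[ 0.913  0.408  0.   ]
 [ 0.408 -0.913 -0.   ]
 [ 0.     0.    -1.   ]]
[-0.00086569  0.00062536  0.20094671]
```

View pics/w3.png

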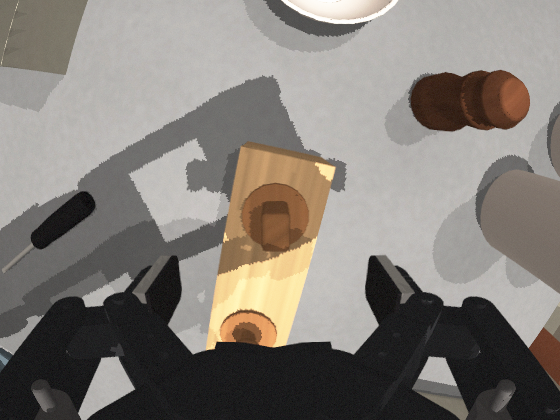

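The handle at (275,225) is now aligned with the jaws and sits centrally between them. I'll go down and close.

jog_arm([
  [0,0,0.07,0,0,0,1],
  [0,0,0.07,0,0,0,1],
  [0,0,0.06,0,0,0,0.6],
  [0,0,0,0,0,0,0.6],
  [0,0,0,0,0,0,0],
  [0,0,0,0,0,0,0],
  [0,0,0,0,0,0,0],
  [0,0,0,0,0,0,0],
  [0,0,0,0,0,0,0],
  [0,0,0,0,0,0,0],
])

```text
t: 4.18
eef_pos: [0.5238, -0.286, 0.092]
orientation: [3.139, -0.001, 0.416]
ft_force: [0.4, 0.4, 6.0]
opening: 0.0173
finger_force: 59.4
```

jog_arm([
  [0,0,-0.05,0,0,0,0],
  [0,0,-0.1,0,0,0,0],
  [0,0,-0.12,0,0,0,0],
  [0,0,-0.11,0,0,0,0],
  [0,0,0,0,0,0,0],
  [0,0,0,0,0,0,0],
])

```text
t: 4.92
eef_pos: [0.5224, -0.2848, 0.2424]
orientation: [-3.141, 0.0, 0.416]
ft_force: [0.1, 0.7, -1.2]
opening: 0.0171
finger_force: 60.0
```

```bash
python3 - <<'E'
from h import *
s=read_state();print(s['t'],s['eef_pos'],s['orientation'],s['ft_force'],s['opening'],s['finger_force'])
T=tool(s);d=np.array([.629,.026,.24])-s['eef_pos'];print(T[:3,:3].T@d/.4)
a=get_image('side');cv2.imwrite('pics/s4.png',a)
b=get_image('scene');
o=np.hstack([cv2.resize(a[150:290,220:400],(400,311),interpolation=2),cv2.resize(b[90:230,150:330],(400,311),interpolation=2)])
cv2.imwrite('pics/m4.png',o)
E
```

```text
4.925 [ 0.52243929 -0.28483731  0.24242124] [-3.14128710e+00  1.32288767e-04  4.16349440e-01] [ 0.0640348   0.68821568 -1.23861508] 0.017077571772906166 59.9774444103241
[ 0.55791976 -0.60296604  0.00616354]
```

View pics/m4.png

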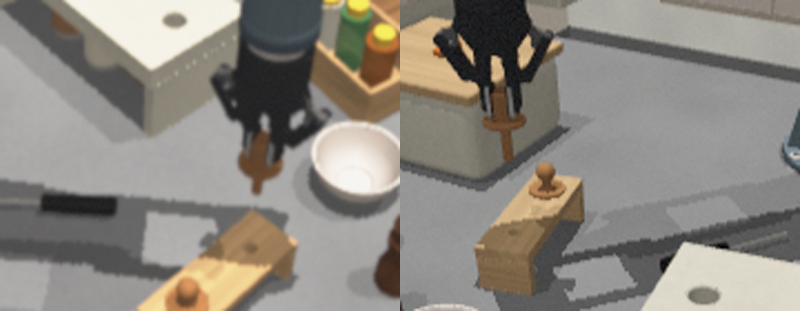

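The pin is held upright and is clear of the rack. Its empty hole shows beside the untouched spare. That was the tenth picture, so from here I go by numbers and feel. Next I move over the hole.

jog_arm([
  [0.08,-0.0865,0,0,0,0,0],
  [0.08,-0.0865,0,0,0,0,0],
  [0.081,-0.087,0,0,0,0,0],
  [0.081,-0.087,0,0,0,0,0],
  [0.081,-0.087,0,0,0,0,0],
  [0.08,-0.0865,0,0,0,0,0],
  [0.08,-0.0865,0,0,0,0,0],
  [0,0,0,0,0,0,0],
  [0,0,0,0,0,0,0],
  [0,0,0,0,0,0,0],
])

```text
t: 6.28
eef_pos: [0.6301, 0.0268, 0.2416]
orientation: [-3.141, 0.001, 0.415]
ft_force: [0.3, 0.0, -0.9]
opening: 0.0171
finger_force: 60.0
```

```bash
cat > st.py <<'E'
from h import *
s=read_state();print(s['t'],s['eef_pos'],s['orientation'],s['ft_force'],s['opening'],s['finger_force'])
T=tool(s)[:3,:3];d=np.array([.6302,.0284,.19])-s['eef_pos'];print('to target',T.T@d/.4,(d*1000).round(2))
E
python3 st.py; python3 - <<'E'
from h import *
# pin colour blobs below the gripper in both fixed cameras, against the projected axis
s=read_state()
for n in ['scene','side']:
    im=get_image(n);c=get_calibration(n);f=210/np.tan(np.radians(c['vfov']/2));W=np.linalg.inv(c['cam_to_world'])
    hsv=cv2.cvtColor(im,cv2.COLOR_BGR2HSV);m=(hsv[...,0]<16)&(hsv[...,1]>110)
    for z in [-.03,-.045,-.055,-.065,-.073]:
        q=W@np.r_[s['eef_pos']+[0,0,z],1];u,v=q[:2]/q[2]*f+[c['cx'],c['cy']];r=int(round(v))
        xs=[x for x in range(int(u)-22,int(u)+23) if m[r,x]]
        print(n,z,round(u,1),r,xs[:1],xs[-1:],np.mean(xs) if xs else None,len(xs))
E
```

```text
6.275 [0.63014828 0.02676198 0.24164176] [-3.14119940e+00  1.20558286e-03  4.14835794e-01] [ 0.29038432  0.01049163 -0.88198834] 0.01707999208127402 59.979296922683716
to target [ 0.00192444 -0.00364483  0.12910362] [ 5.000e-02  1.640e+00 -5.164e+01]
scene -0.03 288.6 194 [278] [299] 288.5 22
scene -0.045 288.4 200 [286] [290] 288.0 5
scene -0.055 288.3 204 [286] [290] 288.0 5
scene -0.065 288.1 208 [286] [290] 288.0 5
scene -0.073 288.0 211 [286] [290] 288.0 5
side -0.03 298.5 136 [292] [306] 297.5 10
side -0.045 298.3 140 [295] [304] 299.5 10
side -0.055 298.2 143 [298] [299] 298.5 2
side -0.065 298.1 145 [298] [299] 298.5 2
side -0.073 298.0 147 [298] [299] 298.5 2
```

The shank is upright and within 1 px of the tool axis. I'll correct the small offset and descend gently.

jog_arm([
  [0.002,-0.0036,0.02,0,0,0,0],
  [0,0,0.03,0,0,0,0],
  [0,0,0.03,0,0,0,0],
  [0,0,0.03,0,0,0,0],
  [0,0,0.03,0,0,0,0],
  [0,0,0,0,0,0,0],
  [0,0,0,0,0,0,0],
])

```text
t: 7.25
eef_pos: [0.631, 0.0296, 0.1866]
orientation: [3.141, -0.0, 0.416]
ft_force: [0.8, -0.0, -0.4]
opening: 0.0175
finger_force: 60.0
```

```bash
python3 st.py
```

```text
7.25 [0.63103223 0.02957535 0.18656731] [ 3.14133263e+00 -4.50807412e-04  4.16275162e-01] [ 0.77263653 -0.03723516 -0.43338555] 0.01745486041944552 59.97807025909424
to target [-0.00308719  0.00184837 -0.00858264] [-0.83 -1.18  3.43]
```

jog_arm([
  [-0.002,0.001,0.005,0,0,0,0],
  [0,0,0.005,0,0,0,0],
  [0,0,0.005,0,0,0,0],
  [0,0,0.005,0,0,0,0],
  [0,0,0.005,0,0,0,0],
  [0,0,0.003,0,0,0,0],
  [0,0,0.003,0,0,0,0],
  [0,0,0,0,0,0,0],
])

```text
t: 8.25
eef_pos: [0.6301, 0.0289, 0.1738]
orientation: [-3.141, 0.0, 0.416]
ft_force: [-1.6, 0.8, -1.3]
opening: 0.0173
finger_force: 60.0
```

```bash
python3 st.py
```

```text
8.25 [0.63012785 0.02891287 0.17377844] [-3.14149124e+00  1.78636964e-04  4.16277217e-01] [-1.60220311  0.80617192 -1.26540344] 0.017258959917364244 59.97805416584015
to target [-0.00036072  0.0012415  -0.04055396] [ 0.07 -0.51 16.22]
```

jog_arm([
  [0,0,0.003,0,0,0,0],
  [0,0,0.003,0,0,0,0],
  [0,0,0.003,0,0,0,0],
  [0,0,0,0,0,0,0],
])

```text
t: 8.75
eef_pos: [0.6301, 0.0289, 0.1701]
orientation: [-3.141, 0.0, 0.416]
ft_force: [-0.1, 0.4, -0.5]
opening: 0.017
finger_force: 60.0
```

There is no contact force 6 mm below the cleat-face height, so the shank is in the hole. I'll keep going gently until the collar seats.

jog_arm([
  [0,0,0.003,0,0,0,0],
  [0,0,0.003,0,0,0,0],
  [0,0,0.003,0,0,0,0],
  [0,0,0.0025,0,0,0,0],
  [0,0,0,0,0,0,0],
])

```text
t: 9.38
eef_pos: [0.6301, 0.0289, 0.1655]
orientation: [-3.141, 0.0, 0.416]
ft_force: [-0.1, 0.3, -0.6]
opening: 0.0171
finger_force: 60.0
```

jog_arm([
  [0,0,0.002,0,0,0,0],
  [0,0,0.002,0,0,0,0],
  [0,0,0,0,0,0,0],
])

```text
t: 9.75
eef_pos: [0.6302, 0.0289, 0.1641]
orientation: [-3.142, -0.0, 0.416]
ft_force: [-0.3, -1.0, -0.7]
opening: 0.017
finger_force: 60.0
```

jog_arm([
  [0,0,0.002,0,0,0,0],
  [0,0,0.002,0,0,0,0],
  [0,0,0,0,0,0,0],
])

```text
t: 10.12
eef_pos: [0.6302, 0.0289, 0.164]
orientation: [3.141, -0.0, 0.416]
ft_force: [-5.0, 0.4, 7.7]
opening: 0.0171
finger_force: 61.3
```

Contact of 7.7 N at TCP height 0.164, which is 0.134 + 0.030, so the collar is flat on the board. Letting go and drawing away.

jog_arm([
  [0,0,0.0005,0,0,0,0],
  [0,0,0,0,0,0,0],
  [0,0,0,0,0,0,0.6],
  [0,0,0,0,0,0,0.6],
  [0,0,0,0,0,0,0.6],
  [0,0,0,0,0,0,0.6],
  [0,0,-0.03,0,0,0,0.6],
  [0,0,-0.06,0,0,0,0.6],
  [0,0,-0.08,0,0,0,0.6],
  [0,0,-0.08,0,0,0,0.6],
  [0,0,0,0,0,0,0.6],
  [0,0,0,0,0,0,0.6],
])

```text
t: 11.62
eef_pos: [0.6299, 0.0289, 0.262]
orientation: [-3.141, 0.0, 0.416]
ft_force: [0.4, 0.3, 0.5]
opening: 0.0512
finger_force: 0.0
```

```bash
python3 - <<'E'
from h import *
s=read_state();print(s['t'],s['eef_pos'],s['ft_force'],s['opening'])
# collar blob in scene camera vs projected collar top at home / 12 mm high
im=get_image('scene');c=get_calibration('scene');f=210/np.tan(np.radians(c['vfov']/2));W=np.linalg.inv(c['cam_to_world'])
hsv=cv2.cvtColor(im,cv2.COLOR_BGR2HSV);m=((hsv[...,0]<16)&(hsv[...,1]>100)).astype('uint8')
n,l,st,ce=cv2.connectedComponentsWithStats(m[190:240,260:320]);print(st[1:]+[260,190,0,0,0])
a=np.linspace(0,2*np.pi,60)
for z in [0,.012]:
    P=[[.6302+r*np.cos(t),.0287+r*np.sin(t),.134+z+h] for r,h in((.025,0),(.025,.005),(.013,.041)) for t in a]
    q=W[:3,:3]@np.array(P).T+W[:3,3:];uv=q[:2]/q[2]*f+[[c['cx']],[c['cy']]];print(z,uv.min(1),uv.max(1))
E
```

```text
11.625 [0.62991628 0.02890927 0.26202226] [0.35087018 0.29262399 0.45286942] 0.051240269765001
[[278 207  22  23 307]]
0 [277.10142408 205.32165021] [299.76535184 230.85686604]
0.012 [277.16831195 200.70955602] [300.01162025 226.40667658]
```

The collar blob spans rows 207–229. That matches the home position (205–231) and not the 12 mm-high one (201–226).

```bash
python3 -c "from workcell import finish_job; print(finish_job())"
```

```text
the job is handed in; nothing more can be done
None
```

The flat-handled pin is locked in the cleat hole with its collar flat on the shelf; it dropped straight in at the hole position found by camera, seated at about 8 N, and the arm let go, drew clear, and the job was handed in at about 11.7 s.

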